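Seat the firebrick in the soldering frame

ROBOT

A 6-joint arm with a two-finger parallel gripper is mounted at the origin on the work surface. World frame = base frame: x ahead of the robot, y to its left, z up, the work surface at z = 0. Lengths are in mm, angles in rad, forces in N, time in s.
With the tool pointing down it reaches from about 350 to 975 mm from the base axis. Payload 7.1 kg.
Tool frame: the origin (TCP) lies midway between the tips of the shut fingers; the grasp point (between the pads) lies 19 mm behind it; z points along the fingers, y is the line along which they close (so a half turn about z gives the same grasp; the last joint's range is limited). The gripper opens to 88 mm and grips with 3 to 60 N. Pads are 20 mm wide; open, the fingers measure 115 mm over their backs; the gripper's body (75 mm by 178 mm) begins 61 mm behind the grasp point.
Start: joints at [1.31, 0.423, 1.63, -0, 1.089, -0.019], TCP at [149.625, 606.809, 222.675] pointing down, gripper open.
Joint ranges: [-3, 3], [-0.9, 2.11], [0.09, 2.58], [-1.31, 4.45], [0.11, 2.69], [-2.54, 2.54]. Speed limits (rad/s): [2.39, 2.39, 3.01, 3.14, 3.14, 3.14].

INTERFACE

Orientations are given as a rotation vector (axis times angle).
In Python, from workcell import get_obs, get_image, camera_params, close_job gives the robot as it stands.
- The arm moves only by the shell command python3 -m creep 'ROWS' [OPENING]. ROWS is a JSON object of lists of equal length, an entry for each row: "delta_pos": the shift along the tool's x, y, z in m, a list of three; "twist": the turn, a rotation vector about the tool's x, y, z in degrees, a list of three. A call has 1 to 20 rows; each row shifts and turns the commanded pose from where the row before left it, along the tool's axes as they then stand; what a row does not reach is not made up. A row lasts 1/12 s, in which the tool goes at most 41.7 mm and 7.16 degrees, less where a joint would pass 70% of its speed; a pose out of reach is approached as far as the arm can. A call with a gripper value outside its range is refused whole. OPENING is the opening, from 0 (shut) to 1 (fully open), set as the call begins (- or left out, the last holds). The fingers move at their own pace and stop on an object; the grip force is fixed at half the most. Time passes only in rows, so rows that do not move let the fingers close. It gives the time, the measured TCP pose, the force, the opening and the grip force at its end, in the units of the state.
- get_obs(): the state, without advancing time (a new reading comes with each control period).
- get_image(name): name is "side" or "top" or "wrist"; returns (picture, depth): 384x512x3 uint8, red, green, blue; 384x512 float32, mm along the optical axis (not along the pixel's ray), 0 where there is no reading.
- camera_params(name): a dict with "camera_matrix" (3x3 intrinsics, pixels), "k1" (the pictures are not rectified: a ray, as slopes to the right and down, at radius r is drawn at 1 + k1 r^2 times it, then the intrinsics apply), "extrinsics" (4x4, takes a point from camera to world coordinates). Camera axes: x right, y down, z forward; pixel columns grow to the right and rows downward; lengths in mm; the calibration is good to about 2 mm. A picture is of the moment at which its call begins: read the wrist's pose just before it. camera_params takes no time and is no camera call; for the wrist camera it gives the pose at the moment of the call.
- close_job(): hands the job in; it is judged then, once.
The state is a dict: "t": time; "qpos": joint angles; "qvel": joint speeds; "joint_torque": joint torques, N m; "ee_pos": TCP position; "orientation": TCP orientation; "ft_force": force on the tool from outside, world axes, zero at the start; "moment": the same for the moment, N m; "width": finger opening in mm; "grasp_force": force on a finger pad.
Only numpy, scipy, OpenCV 4.12 (cv2) and the standard library are available. Lean on these libraries where they do the work, as an engineer would, in place of code of your own. Each camera call takes 0.05 s, during which the arm holds its last target. There are 200 camera calls.

TASK

Get the soldering frame ready: first lift the round steel weight out of the frame's pocket and stand it upright in the round steel dish. Then slide the big firebrick, without lifting it, along the frame's ledge into the pocket, so that it drops in and lies flat and square on the pocket floor all round (press it down if a side hangs on the edge). Leave the square tin, the half brick, the flux bowl and the jar where they are.

Things in the scene. Friction and masses are not known exactly. Their poses are not given: they have to be found in the camera images.
- frame: Fixed low steel frame on a grey heat board, 310 x 150 mm. Origin at bench level under the pocket's centre; its x axis points from the ledge to the pocket, z up. The pocket is a recess x -57..57, y -50..50 mm, floor 12 mm above the bench; 8 mm walls on three sides rise to 30 mm above the bench, the fourth side (x = -57) is the edge of the ledge
- lip (a point): Middle of the ledge's edge over the pocket (frame x = -57 mm), 24 mm above the bench; axes as the frame's. The ledge is a flat plate from here back to frame x = -237 mm, 140 mm wide, 12 mm above the pocket floor. On it two guide strips, 6 mm high, widen from 100 mm apart at the lip to about 129 mm apart 48 mm behind it
- pocket (a point): Centre of the pocket floor, 12 mm above the bench; axes as the frame's
- brick: The big off-white firebrick, 110 mm (own x) by 96 mm (own y) by 30 mm thick, about 0.3 kg, lying flat on the ledge, its x axis roughly along the frame's. Origin at the centre of its underside, z up. Seated, its origin meets point pocket, with 2 mm of play all round, and its top stands 42 mm above the bench
- weight: Plain upright steel cylinder, 26 mm diameter, 40 mm tall, about 0.17 kg, standing in the pocket at the start. Origin at the centre of its underside, z along its axis, up
- dish: Loose round shallow steel dish, 134 mm across the rim, 18 mm high, flat inner floor 5 mm above its underside and about 116 mm across. Origin at the centre of its underside, z up
- tin: Square open steel tin, 115 x 115 x 28 mm; a bystander. Origin at the centre of its underside
- half_brick: Narrow off-white firebrick, 110 x 50 x 30 mm, on the bench; a bystander. Origin at the centre of its underside
- flux_bowl: Small white ceramic bowl, 68 mm wide, 30 mm high; a bystander. Origin at the centre of its underside
- jar: Brown glass jar with a steel cap, 52 mm diameter, 75 mm tall; a bystander. Origin at the centre of its underside
Mind the look-alikes: they are no part of the job. Leave any brown look-alike of the dish alone.

How it is judged:
By the outcome, as a careful person would: the job done as asked, in the order asked, and still so for the second after the job is handed in, with the robot touching nothing.
It also fails if it takes over 61 s, if anything falls off the work surface, if the arm or the gripper's body presses on something with over 40 N, if the wrist force passes 120 N, or if a joint passes its speed limit or range.

## Working session

There is one attempt and no reset: what is moved stays moved. The work goes in short steps, Python scripts to look and compute and a shell command to move; the robot and the scene stay as the last step left them, time stands still between calls to the robot, and variables do not carry over. Pictures are saved under pics/ and viewed, at most 10 in all, crops included, and the job is handed in when it is done.

```bash
ls; mkdir -p pics
python3 - <<'E'
from workcell import *
import cv2,numpy as np
o=get_obs();print({k:np.round(v,3).tolist() for k,v in o.items()})
for n in("top","side"):
    p=camera_params(n);im,d=get_image(n)
    np.savez(f"pics/{n}0.npz",im=im,d=d,K=p["camera_matrix"],k1=p["k1"],E=p["extrinsics"])
    cv2.imwrite(f"pics/{n}0.png",cv2.resize(im[:,:,::-1],(800,600),interpolation=cv2.INTER_CUBIC))
    print(n,np.round(p["camera_matrix"],1).tolist(),p["k1"],np.round(p["extrinsics"],3).tolist())
E
```

```text
pics
{'t': 0.0, 'qpos': [1.31, 0.424, 1.631, 0.0, 1.089, -0.019], 'qvel': [-0.002, 0.0, 0.001, 0.0, 0.002, -0.001], 'joint_torque': [0.002, -54.464, -27.366, 0.064, 0.023, -0.0], 'ee_pos': [149.498, 606.26, 221.883], 'orientation': [-0.379, -3.118, 0.002], 'ft_force': [-0.359, -0.323, -0.201], 'moment': [-0.004, 0.0, 0.018], 'grasp_force': 0.0, 'width': 87.629}
top [[430.2, 0.0, 261.1], [0.0, 430.2, 188.6], [0.0, 0.0, 1.0]] -0.013053408107252196 [[-0.0, -0.992, 0.126, 273.053], [-1.0, 0.001, 0.004, 12.046], [-0.004, -0.126, -0.992, 1526.894], [0.0, 0.0, 0.0, 1.0]]
side [[418.4, 0.0, 255.2], [0.0, 418.4, 189.1], [0.0, 0.0, 1.0]] -0.07909258631772051 [[0.891, -0.344, 0.296, 116.783], [-0.454, -0.668, 0.589, -655.073], [-0.005, -0.66, -0.752, 895.034], [0.0, 0.0, 0.0, 1.0]]
```

View pics/top0.png

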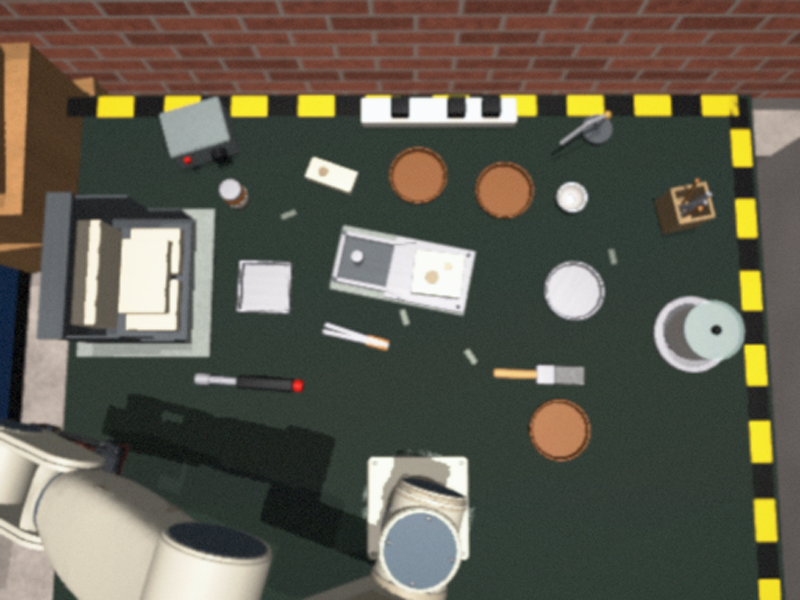

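View pics/side0.png

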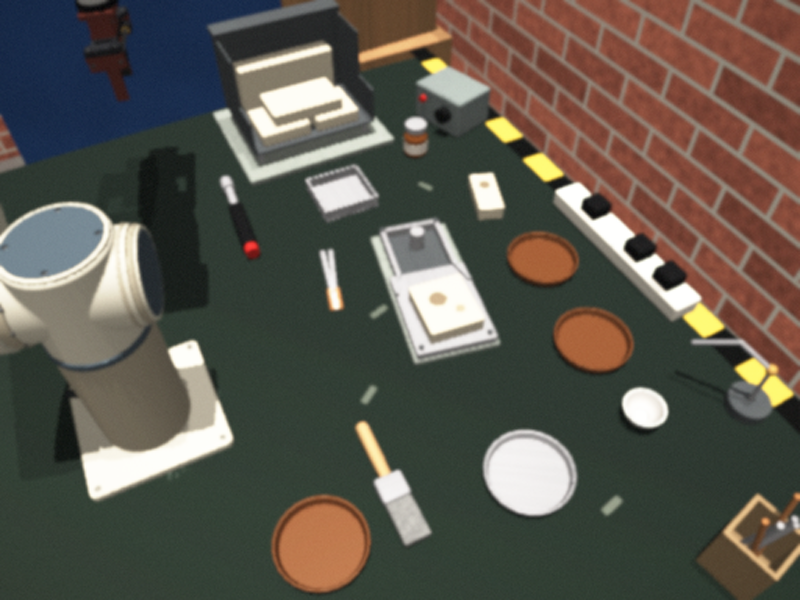

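The top view shows the weight at about (358,257), the brick at (438,272), the frame from (335,228) to (470,310) and the steel dish at (575,291). In the side view the weight is at (417,238), the brick at (447,308) and the dish at (530,472). I'll enlarge both views next to read the corners.

```bash
cat > h.py <<'E'
import numpy as np,cv2
from workcell import *
from scipy.spatial.transform import Rotation as R
def cam(n):
    p=camera_params(n);return np.array(p["camera_matrix"]),p["k1"],np.array(p["extrinsics"])
def rays(c,uv):
    K,k1,E=c;uv=np.array(uv,float).reshape(-1,1,2)
    n=cv2.undistortPoints(uv,K,np.array([k1,0,0,0,0.]))[:,0]
    return E[:3,3],np.c_[n,np.ones(len(n))]@E[:3,:3].T
def atz(c,uv,z):
    o,d=rays(c,uv);return o+d*((z-o[2])/d[:,2])[:,None]
def tri(c1,u1,c2,u2):
    o1,d1=rays(c1,u1);o2,d2=rays(c2,u2);out=[]
    for a,b in zip(d1,d2):
        s=np.linalg.lstsq(np.c_[a,-b],o2-o1,rcond=None)[0]
        p,q=o1+s[0]*a,o2+s[1]*b;out.append(np.r_[(p+q)/2,np.linalg.norm(p-q)])
    return np.array(out)
def crop(im,x0,y0,w,h,f):  # displayed px/f + x0 - .5 offsets
    return cv2.resize(im[y0:y0+h,x0:x0+w,::-1],None,fx=f,fy=f,interpolation=cv2.INTER_CUBIC)
E
python3 - <<'E'
from h import *
t=np.load("pics/top0.npz");s=np.load("pics/side0.npz")
a=crop(t["im"],205,138,104,70,7)   # 728x490
b=crop(s["im"],230,135,96,98,6)
cv2.imwrite("pics/topc.png",a);cv2.imwrite("pics/sidec.png",b);print(a.shape,b.shape)
# dish: fit in both views, by bright low-saturation mask around it; tops by depth
for n,dd,(u,v) in(("top",t,(575,291)),("side",s,(530,472))):
    u,v=u/1.5625,v/1.5625;im=dd["im"].astype(int)
    m=((im.min(2)>95)).astype(np.uint8)
    k,l,st,ce=cv2.connectedComponentsWithStats(m);i=l[int(v),int(u)]
    c=max(cv2.findContours((l==i).astype(np.uint8),0,1)[0],key=len)
    print(n,st[i],ce[i],cv2.fitEllipse(c),atz(cam(n),[cv2.fitEllipse(c)[0]],18).round(1))
E
```

```text
(490, 728, 3) (588, 576, 3)
top [ 348  167   40   38 1187] [367.2358888  185.61415333] ((367.2414245605469, 185.61129760742188), (37.39591979980469, 38.59731674194336), 123.84630584716797) [[ 475.5 -357.1   18. ]]
side [ 309  274   61   56 2651] [338.67785741 301.86156167] ((338.692138671875, 301.8656005859375), (53.32788848876953, 61.358917236328125), 114.71727752685547) [[ 476.3 -357.4   18. ]]
```

View pics/topc.png

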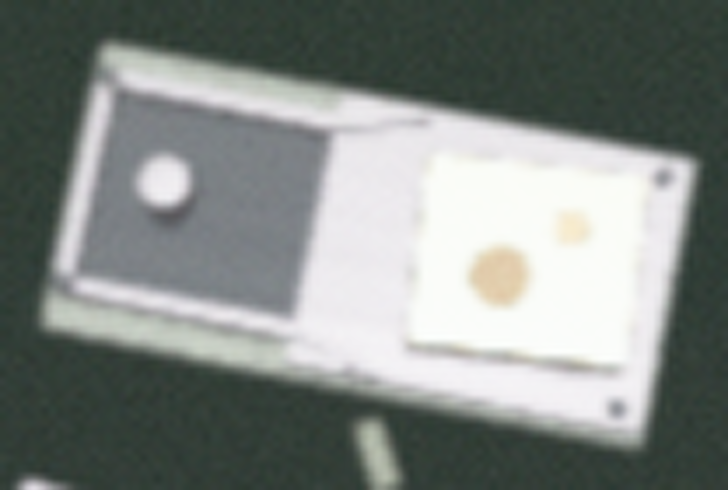

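View pics/sidec.png

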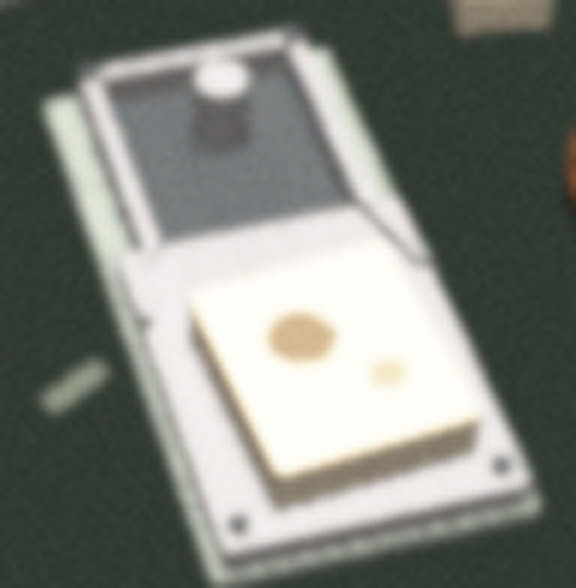

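In the top crop the weight's cap is at (164,182). The brick's top corners are (427,150), (650,178), (625,368) and (407,345), and the lip runs from (330,132) to (297,316). In the side crop the weight's cap is at (221,80), the brick's corners are (192,297), (375,243), (482,418) and (278,476), and the lip runs from (160,240) to (355,205).

Run:
```python
from h import *
T,S=cam("top"),cam("side")
ft=lambda p:[205+(p[0]+.5)/7-.5,138+(p[1]+.5)/7-.5]
fs=lambda p:[230+(p[0]+.5)/6-.5,135+(p[1]+.5)/6-.5]
P={"weight":((164,182),(221,80)),"bTL":((427,150),(375,243)),"bTR":((650,178),(482,418)),"bBR":((625,368),(278,476)),"bBL":((407,345),(192,297)),
"lip+x":((330,132),(355,205)),"lip-x":((297,316),(160,240)),"wall+x":((103,75),(293,35)),"wall-x":((62,283),(90,75)),
"screw+":((663,178),(502,465)),"screw-":((616,408),(238,524))}
zs={"w":52,"b":54,"l":24,"s":24}
for k,(a,b) in P.items():
    z=30 if k[:4]=="wall" else zs[k[0]]
    print(k,tri(T,[ft(a)],S,[fs(b)]).round(1)[0],atz(T,[ft(a)],z).round(1)[0][:2],atz(S,[fs(b)],z).round(1)[0][:2])
# top-view dense: brick mask, pocket floor (grey) mask rectangles, plus depth of key places
t=np.load("pics/top0.npz");im=t["im"].astype(int);d=t["d"]
def depz(u,v):
    o,r=rays(T,[[u,v]]);return (o+r[0]*np.median(d[int(v)-1:int(v)+2,int(u)-1:int(u)+2])).round(1)
for n,p in(("brick",(530,220)),("ledge",(370,220)),("floor",(230,230)),("weight",(164,182))):print(n,depz(*ft(p)))
b=(im.min(2)>232).astype(np.uint8);print([im[int(ft(p)[1]),int(ft(p)[0])].tolist() for p in((460,200),(370,220),(230,230))])
o=get_obs();print(R.from_rotvec(o["orientation"]).as_matrix().round(3).tolist())
p=camera_params("wrist");print(np.round(p["extrinsics"],3).tolist(),np.round(p["camera_matrix"],1).tolist(),p["k1"])
```

```text
weight [549.5 133.1  53.6   1.9] [548.9 133.6] [551.3 134.5]
bTL [563.1   3.2  54.4   2.9] [564.6   2.7] [561.9   3.9]
bTR [ 5.499e+02 -1.079e+02  5.550e+01  1.000e-01] [ 550.3 -108.1] [ 550.6 -107. ]
bBR [455.7 -94.9  55.1   1.5] [455.2 -94.7] [456.9 -94.3]
bBL [468.7  11.9  55.8   4.6] [466.7  12.7] [471.7  12.8]
lip+x [579.9  51.5  26.7   1.2] [579.9  51.8] [581.9  53.5]
lip-x [483.9  67.9  33.5   0.5] [485.5  68.2] [487.7  75.9]
wall+x [608.9 166.3  31.9   2.3] [608.2 166.9] [611.1 167.8]
wall-x [502.5 185.3  33.7   3.2] [501.5 186.2] [505.7 188.5]
screw+ [ 556.  -117.1   29.2    2.3] [ 555.9 -117.1] [ 559.8 -114.2]
screw- [438.8 -92.1  28.3   1.3] [438.7 -92.1] [441.  -89.4]
brick [529.2 -48.3  53.7]
ledge [534.7  31.4  22.9]
floor [531.1 102.8  14.1]
weight [548.8 133.5  52.5]
[[251, 252, 248], [236, 234, 236], [127, 130, 134]]
[[-0.971, 0.239, -0.0], [0.239, 0.971, -0.001], [0.0, -0.001, -1.0]]
[[0.239, 0.932, 0.273, 74.436], [0.971, -0.229, -0.068, 625.106], [-0.001, 0.281, -0.96, 383.142], [0.0, 0.0, 0.0, 1.0]] [[327.3, 0.0, 258.5], [0.0, 327.3, 193.0], [0.0, 0.0, 1.0]] 0.030836180836280924
```

```bash
python3 -m creep '{"delta_pos":[[-0.0236,-0.0261,0],[-0.0236,-0.0261,0],[-0.0236,-0.0261,0],[-0.0236,-0.0261,0],[-0.0236,-0.0261,0],[-0.0236,-0.0261,0],[-0.0326,-0.0188,0],[-0.0326,-0.0188,0],[-0.0326,-0.0188,0],[-0.0326,-0.0188,0],[-0.0326,-0.0188,0],[-0.0326,-0.0188,0],[-0.0326,-0.0188,0],[-0.0326,-0.0188,0],[-0.0326,-0.0188,0],[-0.0326,-0.0188,0],[-0.0326,-0.0188,0]],"twist":[[0,0,0],[0,0,0],[0,0,0],[0,0,0],[0,0,0],[0,0,0],[0,0,0],[0,0,0],[0,0,0],[0,0,0],[0,0,0],[0,0,0],[0,0,0],[0,0,0],[0,0,0],[0,0,0],[0,0,0]]}' 0.5
python3 -m creep '{"delta_pos":[[0,0,0],[0,0,0],[0,0,0],[0,0,0],[0,0,0],[0,0,0],[0,0,0],[0,0,0],[0,0,0],[0,0,0],[0,0,0],[0,0,0],[0,0,0],[0,0,0]],"twist":[[0,0,6.74],[0,0,6.74],[0,0,6.74],[0,0,6.74],[0,0,6.74],[0,0,6.74],[0,0,6.74],[0,0,6.74],[0,0,6.74],[0,0,6.74],[0,0,6.74],[0,0,6.74],[0,0,6.74],[0,0,0]]}' 0.5
python3 - <<'E'
from h import *
c=cam("wrist");im,d=get_image("wrist")
np.savez("pics/w1.npz",im=im,d=d,K=c[0],k1=c[1],E=c[2])
cv2.imwrite("pics/w1.png",cv2.resize(im[:,:,::-1],None,fx=1.5625,fy=1.5625,interpolation=cv2.INTER_CUBIC))
o=get_obs();print(o["qpos"],o["ee_pos"],R.from_rotvec(o["orientation"]).as_matrix().round(3).tolist())
E
```

```text
t: 1.52
ee_pos: [549.1, 132.5, 222.4]
orientation: [-0.379, -3.118, 0.0]
ft_force: [0.7, 0.3, 0.2]
width: 44.4
grasp_force: 0.0
t: 2.68
ee_pos: [548.0, 134.1, 222.4]
orientation: [-2.436, -1.983, 0.001]
ft_force: [0.6, 0.3, -0.7]
width: 44.3
grasp_force: 0.0
[ 2.18947556e-01  3.35139361e-01  1.76604762e+00 -1.10507875e-05
  1.04104918e+00  4.17040807e-01] [548.02860845 134.13238849 222.3789282 ] [[0.197, 0.98, -0.001], [0.98, -0.197, -0.0], [-0.0, -0.001, -1.0]]
```

View pics/w1.png

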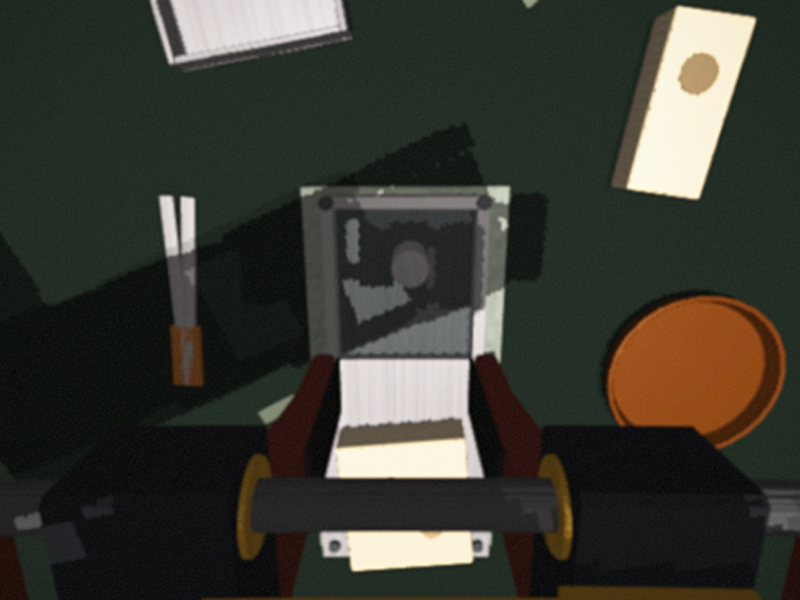

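The wrist view shows the weight's cap at (410,264). The lip runs from (339,359) to (470,357), the far wall screws are at (326,203) and (484,203), and the brick's front top edge runs from (338,447) to (466,436), turned about 5° from the frame.

Run:
```python
from h import *
w=np.load("pics/w1.npz");c=(w["K"],float(w["k1"]),w["E"])
f=lambda L:[((a+.5)/1.5625-.5,(b+.5)/1.5625-.5) for a,b in L]
print("weight",atz(c,f([(410,264)]),52).round(1))
L=atz(c,f([(339,359),(470,357)]),24);print("lip",L.round(1),L.mean(0).round(1),np.degrees(np.arctan2(L[1,0]-L[0,0],-(L[1,1]-L[0,1]))).round(2))
S=atz(c,f([(326,203),(484,203)]),30);print("wall",S.round(1),S.mean(0).round(1))
dd=S.mean(0)-L.mean(0);print("axis",np.degrees(np.arctan2(dd[1],dd[0])))
print("brickfront",atz(c,f([(338,447),(466,436)]),54).round(1))
print("rear screws",atz(c,f([(334,546),(478,545)]),24).round(1))
# grey-blue edge fit of floor vs wall: depth map in frame coords
d=w["d"];v,u=np.mgrid[0:384:1,0:512:1];o,r=rays(c,np.c_[u.ravel(),v.ravel()]);P=o+r*d.ravel()[:,None]
W=np.r_[549,133.3]
m=(abs(P[:,0]-549)<25)&(abs(P[:,1]-133)<25)&(P[:,2]>44)&(P[:,2]<62);print("weight depth",m.sum(),P[m].mean(0).round(1))
for th in (78,78.6,79,79.5):
    a=np.radians(th);ux=np.r_[np.cos(a),np.sin(a)];uy=np.r_[-ux[1],ux[0]];q=(P[:,:2]-[532.5,60])
    x,y=q@ux,q@uy
    m=(P[:,2]<18)&(P[:,2]>5)&(x>2)&(x<112)&(abs(y)<60);print(th,m.sum(),"floor x",np.percentile(x[m],[0.5,99.5]).round(1),"y",np.percentile(y[m],[.5,99.5]).round(1),P[m,2].mean().round(1))
    m=(P[:,2]<27)&(P[:,2]>20)&(x<0)&(x>-50)&(abs(y)<60);print("  ledge",m.sum(),np.percentile(x[m],99.5).round(1),P[m,2].mean().round(1))
T=cam("top");print("tilt check R done")
```

```text
weight [[552.8 139.6  52. ]]
lip [[484.6  72.7  24. ]
 [582.   54.2  24. ]] [533.3  63.5  24. ] 79.27
wall [[504.5 188.   30. ]
 [609.8 166.2  30. ]] [557.2 177.1  30. ]
axis 78.1357790261782
brickfront [[474.2  17.1  54. ]
 [567.2   7.1  54. ]]
rear screws [[ 440.5  -91.5   24. ]
 [ 559.7 -115.1   24. ]]
weight depth 479 [552.2 136.4  51. ]
78 7301 floor x [  2.4 111.3] y [-50.1  50. ] 11.2
  ledge 3051 -0.4 23.1
78.6 7300 floor x [  2.4 111.2] y [-50.6  49.3] 11.2
  ledge 3058 -0.3 23.1
79 7319 floor x [  2.3 111.5] y [-51.1  49. ] 11.2
  ledge 3060 -0.4 23.1
79.5 7366 floor x [  2.2 111.6] y [-51.7  49.1] 11.2
  ledge 3058 -0.3 23.1
tilt check R done
```

```bash
python3 -m creep '{"delta_pos":[[0.001,0.002,0.02],[0,0,0.03],[0,0,0.03],[0,0,0.03],[0,0,0.03],[0,0,0.025],[0,0,0.02],[0,0,0.01],[0,0,0.007],[0,0,0],[0,0,0]],"twist":[[0,0,0],[0,0,0],[0,0,0],[0,0,0],[0,0,0],[0,0,0],[0,0,0],[0,0,0],[0,0,0],[0,0,0],[0,0,0]]}' 0.5
python3 -m creep '{"delta_pos":[[0,0,0],[0,0,0],[0,0,0],[0,0,0],[0,0,0],[0,0,0],[0,0,0],[0,0,0]],"twist":[[0,0,0],[0,0,0],[0,0,0],[0,0,0],[0,0,0],[0,0,0],[0,0,0],[0,0,0]]}' 0
```

```text
t: 3.65
ee_pos: [550.9, 134.9, 21.2]
orientation: [2.431, 1.989, 0.001]
ft_force: [0.2, 1.1, 0.4]
width: 43.9
grasp_force: 0.0
t: 4.32
ee_pos: [551.2, 135.0, 21.7]
orientation: [2.432, 1.988, 0.003]
ft_force: [-0.4, -1.2, 6.7]
width: 25.8
grasp_force: 30.0
```

```bash
python3 -m creep '{"delta_pos":[[0,0,-0.01],[0,0,-0.02],[0,0,-0.03],[0,0,-0.03],[0,0,-0.03],[0,0,-0.03],[-0.01,0,0],[-0.02,0,0],[0,0,0]],"twist":[[0,0,0],[0,0,0],[0,0,0],[0,0,0],[0,0,0],[0,0,0],[0,0,0],[0,0,0],[0,0,0]]}'
python3 -m creep '{"delta_pos":[[-0.0334,0.0017,0],[-0.0334,0.0017,0],[-0.0334,0.0017,0],[-0.0334,0.0017,0],[-0.0334,0.0017,0],[-0.0334,0.0017,0],[-0.0334,0.0017,0],[-0.0334,0.0017,0],[-0.0334,0.0017,0],[-0.0334,0.0017,0],[-0.0334,0.0017,0],[-0.0334,0.0017,0],[-0.0334,0.0017,0],[-0.0329,0.0017,0],[0,0,0],[0,0,0]],"twist":[[0,0,0],[0,0,0],[0,0,0],[0,0,0],[0,0,0],[0,0,0],[0,0,0],[0,0,0],[0,0,0],[0,0,0],[0,0,0],[0,0,0],[0,0,0],[0,0,0],[0,0,0],[0,0,0]]}'
```

```text
t: 5.07
ee_pos: [543.1, 103.2, 170.9]
orientation: [2.433, 1.987, -0.002]
ft_force: [-0.4, -0.5, -2.5]
width: 25.0
grasp_force: 30.0
t: 6.4
ee_pos: [473.9, -358.0, 169.7]
orientation: [-2.434, -1.983, 0.0]
ft_force: [0.9, 1.0, -2.0]
width: 25.2
grasp_force: 30.0
```

```bash
python3 -m creep '{"delta_pos":[[0.001,0.002,0.02],[0,0,0.03],[0,0,0.03],[0,0,0.03],[0,0,0.02],[0,0,0.01],[0,0,0.007],[0,0,0.003],[0,0,0]],"twist":[[0,0,0],[0,0,0],[0,0,0],[0,0,0],[0,0,0],[0,0,0],[0,0,0],[0,0,0],[0,0,0]]}'
python3 -m creep '{"delta_pos":[[0,0,0.001],[0,0,0.001],[0,0,0.001],[0,0,0]],"twist":[[0,0,0],[0,0,0],[0,0,0],[0,0,0]]}'
```

```text
t: 7.15
ee_pos: [477.4, -356.2, 20.9]
orientation: [2.432, 1.989, 0.0]
ft_force: [-0.4, -0.3, -1.9]
width: 25.3
grasp_force: 30.0
t: 7.48
ee_pos: [477.3, -356.8, 18.3]
orientation: [2.432, 1.987, 0.0]
ft_force: [-0.7, -0.3, -2.7]
width: 25.7
grasp_force: 30.0
```

```bash
python3 -m creep '{"delta_pos":[[0,0,0.001],[0,0,0.001],[0,0,0.001],[0,0,0]],"twist":[[0,0,0],[0,0,0],[0,0,0],[0,0,0]]}'
python3 -m creep '{"delta_pos":[[0,0,0.0007],[0,0,0]],"twist":[[0,0,0],[0,0,0]]}'
```

```text
t: 7.82
ee_pos: [477.1, -356.6, 14.8]
orientation: [2.432, 1.988, 0.0]
ft_force: [-0.9, -0.3, 0.0]
width: 25.7
grasp_force: 30.0
t: 7.98
ee_pos: [477.1, -356.6, 14.7]
orientation: [2.432, 1.988, -0.0]
ft_force: [-2.6, 1.4, 7.0]
width: 25.2
grasp_force: 30.0
```

```bash
python3 -m creep '{"delta_pos":[[0,0,0],[0,0,0],[0,0,0],[0,0,0],[0,0,0],[0,0,0]],"twist":[[0,0,0],[0,0,0],[0,0,0],[0,0,0],[0,0,0],[0,0,0]]}' 0.55
python3 -m creep '{"delta_pos":[[0,0,-0.01],[0,0,-0.02],[0,0,-0.03],[0,0,-0.03],[0,0,-0.03],[0,0,-0.02],[0,0,0]],"twist":[[0,0,0],[0,0,0],[0,0,0],[0,0,0],[0,0,0],[0,0,0],[0,0,0]]}'
python3 - <<'E'
from h import *
a=get_image("side")[0];b=get_image("top")[0]
x=crop(a,290,255,100,96,4);y=crop(b,335,150,80,80,5)
h=max(len(x),len(y));p=lambda i:cv2.copyMakeBorder(i,0,h-len(i),0,0,cv2.BORDER_CONSTANT)
cv2.imwrite("pics/dish.png",np.hstack([p(x),p(y)]));print(x.shape,y.shape)
E
```

```text
t: 8.48
ee_pos: [477.0, -356.5, 13.9]
orientation: [-2.432, -1.988, 0.0]
ft_force: [0.4, -0.0, -0.3]
width: 48.2
grasp_force: 0.0
t: 9.07
ee_pos: [479.3, -358.3, 159.4]
orientation: [2.426, 1.983, 0.003]
ft_force: [0.2, -0.6, -0.2]
width: 48.2
grasp_force: 0.0
(384, 400, 3) (400, 400, 3)
```

View pics/dish.png

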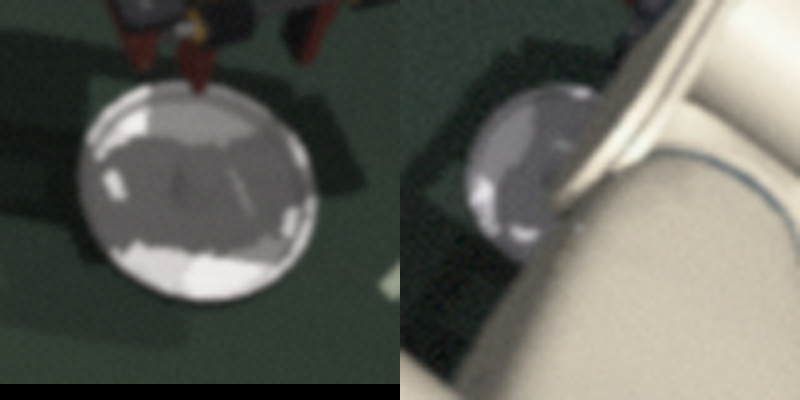

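The left crop shows the steel dish with a faint darker spot near its centre at (180,180). It lies in the arm's shadow, so I'll check the weight by depth once the arm has moved off.

```bash
python3 -m creep '{"delta_pos":[[0.02,-0.0041,0],[0.034,-0.0041,0],[0.034,-0.0041,0],[0.034,-0.0041,0],[0.034,-0.0041,0],[0.034,-0.0041,0],[0.0326,-0.0041,0],[0,0,0],[0,0,0]],"twist":[[0,0,0],[0,0,0],[0,0,0],[0,0,0],[0,0,0],[0,0,0],[0,0,0],[0,0,0],[0,0,0]]}'
python3 - <<'E'
from h import *
c=cam("side");im,d=get_image("side")
v,u=np.mgrid[0:384,0:512];o,r=rays(c,np.c_[u.ravel(),v.ravel()]);P=o+r*d.ravel()[:,None]
k=np.hypot(P[:,0]-476,P[:,1]+357)<50
for lo,hi in((0,12),(12,36),(38,60)):
    m=k&(P[:,2]>lo)&(P[:,2]<hi);print(lo,m.sum(),P[m].mean(0).round(1),P[m].std(0).round(1))
T=cam("top");im,d=get_image("top");o,r=rays(T,np.c_[u.ravel(),v.ravel()]);P=o+r*d.ravel()[:,None]
m=(np.hypot(P[:,0]-476,P[:,1]+357)<50)&(P[:,2]>38)&(P[:,2]<60);print("top",m.sum(),P[m].mean(0).round(1) if m.any() else 0)
print(get_obs()["ee_pos"].round(1) if hasattr(get_obs()["ee_pos"],"round") else get_obs()["ee_pos"])
E
```

```text
t: 9.92
ee_pos: [492.3, -131.0, 152.7]
orientation: [-2.427, -1.991, 0.003]
ft_force: [0.9, 0.4, -0.1]
width: 48.2
grasp_force: 0.0
0 1203 [ 474.  -359.5    6. ] [26.1 26.2  1.6]
12 49 [ 468.1 -362.3   23.8] [5.3 6.3 6.8]
38 114 [ 474.1 -357.5   44.8] [7.  6.7 2.4]
top 42 [ 474.4 -357.2   44.5]
[ 492.7 -132.9  153.2]
```

```bash
python3 -m creep '{"delta_pos":[[0,0.001,0.02],[0,0,0.03],[0,0,0.03],[0,0,0.025],[0,0,0.015],[0,0,0.005],[0,0,0],[0,0,0]],"twist":[[0,0,0],[0,0,0],[0,0,0],[0,0,0],[0,0,0],[0,0,0],[0,0,0],[0,0,0]]}'
python3 -m creep '{"delta_pos":[[0.005,0,0],[0.005,0,0],[0.003,0,0],[0.003,0,0],[0.003,0,0],[0.003,0,0],[0.003,0,0],[0.003,0,0],[0.003,0,0],[0.003,0,0],[0.003,0,0],[0.003,0,0],[0,0,0]],"twist":[[0,0,0],[0,0,0],[0,0,0],[0,0,0],[0,0,0],[0,0,0],[0,0,0],[0,0,0],[0,0,0],[0,0,0],[0,0,0],[0,0,0],[0,0,0]]}'
```

```text
t: 10.68
ee_pos: [494.3, -133.8, 29.1]
orientation: [2.434, 1.987, -0.0]
ft_force: [1.0, -1.0, 0.2]
width: 48.4
grasp_force: 0.0
t: 11.77
ee_pos: [502.2, -93.1, 28.9]
orientation: [-2.432, -1.988, -0.0]
ft_force: [0.8, 0.2, 0.6]
width: 48.2
grasp_force: 0.0
```

```bash
python3 -m creep '{"delta_pos":[[0.004,0,0],[0.004,0,0],[0.004,0,0],[0.004,0,0],[0.004,0,0],[0.004,0,0],[0.004,0,0],[0.004,0,0],[0.004,0,0],[0.004,0,0]],"twist":[[0,0,0],[0,0,0],[0,0,0],[0,0,0],[0,0,0],[0,0,0],[0,0,0],[0,0,0],[0,0,0],[0,0,0]]}'
python3 - <<'E'
from h import *
w=get_image("wrist")[0];a=get_image("side")[0]
x=cv2.resize(w[:,:,::-1],(440,330),interpolation=cv2.INTER_AREA);y=crop(a,230,135,96,98,3.5) if 0 else cv2.resize(a[135:235,230:330,::-1],(330,330),interpolation=cv2.INTER_CUBIC)
cv2.imwrite("pics/push1.png",np.hstack([x,y]))
o=get_obs();print(o["ee_pos"],o["ft_force"])
E
```

```text
t: 12.6
ee_pos: [509.7, -54.1, 28.9]
orientation: [-2.432, -1.988, 0.001]
ft_force: [-0.1, -1.1, -0.2]
width: 48.4
grasp_force: 0.6
[510.394298   -53.81079181  29.02048381] [-0.96385215 -1.37876299  0.32877668]
```

View pics/push1.png

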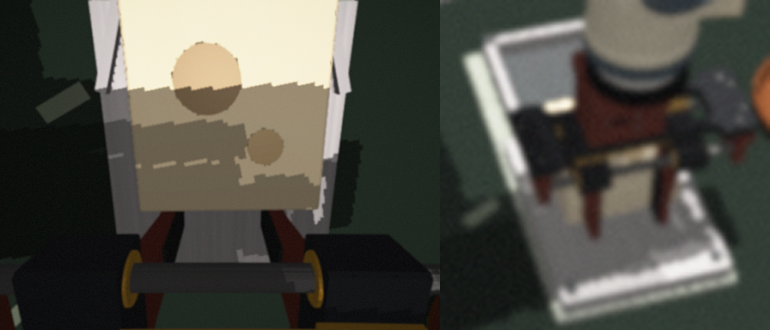

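The push view shows the brick's rear edge square to the fingers, spanning (137,210) to (322,210). It is centred, with even gaps to the guide strips. I'll keep pushing.

```bash
python3 -m creep '{"delta_pos":[[0.004,0,0],[0.004,0,0],[0.004,0,0],[0.004,0,0],[0.004,0,0],[0.004,0,0],[0.004,0,0],[0.004,0,0],[0.004,0,0],[0.004,0,0]],"twist":[[0,0,0],[0,0,0],[0,0,0],[0,0,0],[0,0,0],[0,0,0],[0,0,0],[0,0,0],[0,0,0],[0,0,0]]}'
python3 -m creep '{"delta_pos":[[0.004,0,0],[0.004,0,0],[0.004,0,0],[0.004,0,0],[0.004,0,0],[0.004,0,0],[0.004,0,0],[0.004,0,0],[0.004,0,0],[0.004,0,0]],"twist":[[0,0,0],[0,0,0],[0,0,0],[0,0,0],[0,0,0],[0,0,0],[0,0,0],[0,0,0],[0,0,0],[0,0,0]]}'
python3 - <<'E'
from h import *
o=get_obs();e=np.array(o["ee_pos"]);q=e[:2]-[532.7,61];a=np.radians(78.6)
print(e.round(1),o["ft_force"],"u",q@[np.cos(a),np.sin(a)],"v",q@[-np.sin(a),np.cos(a)])
E
```

```text
t: 13.53
ee_pos: [518.0, -14.8, 28.9]
orientation: [-2.432, -1.988, 0.0]
ft_force: [-1.2, -1.6, 0.8]
width: 48.6
grasp_force: 0.8
t: 14.37
ee_pos: [526.1, 24.4, 28.9]
orientation: [-2.432, -1.988, -0.0]
ft_force: [-1.4, -1.4, -0.5]
width: 48.5
grasp_force: 0.4
[526.1  24.4  28.9] [-1.38532213 -1.43534174 -0.49459065] u -37.19398992050477 v -0.7679294088527511
```

```bash
python3 -m creep '{"delta_pos":[[0.003,0,0],[0.003,0,0],[0.003,0,0],[0.003,0,0],[0.003,0,0],[0.003,0,0],[0.002,0,0]],"twist":[[0,0,0],[0,0,0],[0,0,0],[0,0,0],[0,0,0],[0,0,0],[0,0,0]]}'
python3 -m creep '{"delta_pos":[[0.002,0,0],[0.002,0,0],[0.001,0,0]],"twist":[[0,0,0],[0,0,0],[0,0,0]]}'
python3 - <<'E'
from h import *
w,d=get_image("wrist");c=cam("wrist");np.savez("pics/p2.npz",im=w,d=d,K=c[0],k1=c[1],E=c[2])
cv2.imwrite("pics/push2.png",cv2.resize(w[:,:,::-1],(640,480),interpolation=cv2.INTER_CUBIC))
v,u=np.mgrid[0:384,0:512];o,r=rays(c,np.c_[u.ravel(),v.ravel()]);P=o+r*d.ravel()[:,None]
a=np.radians(78.6);q=P[:,:2]-[532.7,61];x,y=q@[np.cos(a),np.sin(a)],q@[-np.sin(a),np.cos(a)]
for X in(10,30,50,70,90,105):print(X,[(Y,np.median(P[(abs(x-X)<3)&(abs(y-Y)<4),2]).round(1)) for Y in(-40,0,40)])
e=np.array(get_obs()["ee_pos"]);print(e,(e[:2]-[532.7,61])@[np.cos(a),np.sin(a)],get_obs()["ft_force"])
E
```

```text
t: 14.95
ee_pos: [530.0, 43.9, 29.0]
orientation: [-2.432, -1.988, 0.0]
ft_force: [-0.2, -0.5, -0.4]
width: 48.5
grasp_force: 0.4
t: 15.2
ee_pos: [531.0, 48.7, 29.0]
orientation: [2.432, 1.988, 0.0]
ft_force: [0.4, -0.3, -0.3]
width: 48.3
grasp_force: 0.4
10 [(-40, np.float64(132.0)), (0, np.float64(125.3)), (40, np.float64(132.0))]
30 [(-40, np.float64(50.0)), (0, np.float64(50.0)), (40, np.float64(49.9))]
50 [(-40, np.float64(47.7)), (0, np.float64(47.7)), (40, np.float64(47.7))]
70 [(-40, np.float64(45.5)), (0, np.float64(46.0)), (40, np.float64(45.6))]
90 [(-40, np.float64(43.3)), (0, np.float64(43.3)), (40, np.float64(43.3))]
105 [(-40, np.float64(nan)), (0, np.float64(40.9)), (40, np.float64(40.0))]
[531.0345332   48.72775977  28.97860067] -12.359315083543482 [-0.05673208 -0.2631936   0.15952156]
  return _methods._mean(a, axis=axis, dtype=dtype,
  ret = ret.dtype.type(ret / rcount)
```

View pics/push2.png

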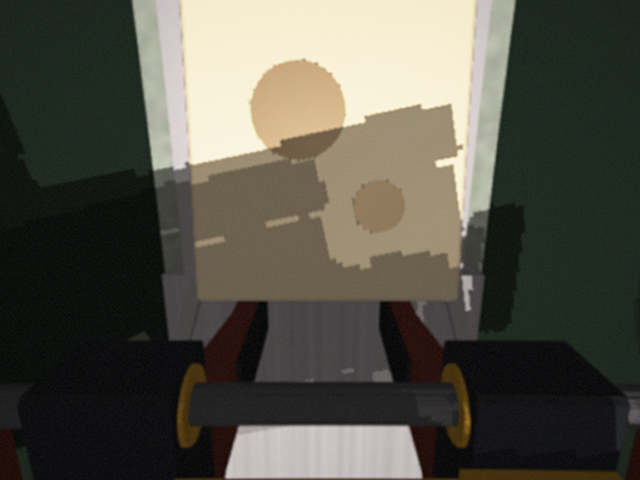

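The brick is tilted front-down by 6.4°, level side to side and centred between the walls. Its rear edge, from (197,300) to (458,300), still rests on the lip, so I'll push a few mm more.

```bash
cat > chk.py <<'E'
from h import *
w,d=get_image("wrist");c=cam("wrist")
v,u=np.mgrid[0:384,0:512];o,r=rays(c,np.c_[u.ravel(),v.ravel()]);P=o+r*d.ravel()[:,None]
a=np.radians(78.6);q=P[:,:2]-[532.7,61];x,y=q@[np.cos(a),np.sin(a)],q@[-np.sin(a),np.cos(a)]
for X in(12,20,30,50,70,90,105):print(X,[(Y,np.median(P[(abs(x-X)<3)&(abs(y-Y)<4)&(P[:,2]<70),2]).round(1)) for Y in(-40,0,40)])
b=(abs(y)<48)&(P[:,2]>36)&(P[:,2]<60)&(x>-20)&(x<125);print("brick x range",np.percentile(x[b],[.3,99.7]).round(1))
e=np.array(get_obs()["ee_pos"]);print(e,(e[:2]-[532.7,61])@[np.cos(a),np.sin(a)],get_obs()["ft_force"])
E
python3 -m creep '{"delta_pos":[[0.001,0,0],[0.001,0,0],[0.001,0,0]],"twist":[[0,0,0],[0,0,0],[0,0,0]]}'
python3 chk.py 2>/dev/null
```

```text
t: 15.5
ee_pos: [531.5, 51.4, 29.0]
orientation: [-2.432, -1.988, 0.0]
ft_force: [-0.7, 0.8, -0.5]
width: 48.1
grasp_force: 0.0
12 [(-40, np.float64(47.9)), (0, np.float64(47.9)), (40, np.float64(47.9))]
20 [(-40, np.float64(47.4)), (0, np.float64(47.4)), (40, np.float64(47.3))]
30 [(-40, np.float64(46.6)), (0, np.float64(46.6)), (40, np.float64(46.5))]
50 [(-40, np.float64(45.3)), (0, np.float64(45.2)), (40, np.float64(45.3))]
70 [(-40, np.float64(44.0)), (0, np.float64(44.4)), (40, np.float64(44.0))]
90 [(-40, np.float64(42.6)), (0, np.float64(42.7)), (40, np.float64(42.7))]
105 [(-40, np.float64(41.7)), (0, np.float64(41.6)), (40, np.float64(41.9))]
brick x range [-14.2 104.6]
[531.63391677  51.57631178  28.99688858] -9.448489092929679 [0.55233091 0.06002443 0.56311092]
```

```bash
python3 -m creep '{"delta_pos":[[0.001,0,0],[0.001,0,0],[0,0,0],[0,0,0]],"twist":[[0,0,0],[0,0,0],[0,0,0],[0,0,0]]}'
python3 chk.py 2>/dev/null
```

```text
t: 15.88
ee_pos: [532.0, 53.4, 29.0]
orientation: [2.432, 1.988, 0.0]
ft_force: [0.2, -0.1, -0.4]
width: 48.3
grasp_force: 0.0
12 [(-40, np.float64(41.1)), (0, np.float64(41.1)), (40, np.float64(41.1))]
20 [(-40, np.float64(41.2)), (0, np.float64(41.2)), (40, np.float64(41.1))]
30 [(-40, np.float64(41.2)), (0, np.float64(41.1)), (40, np.float64(41.0))]
50 [(-40, np.float64(41.1)), (0, np.float64(41.0)), (40, np.float64(41.1))]
70 [(-40, np.float64(41.1)), (0, np.float64(41.5)), (40, np.float64(41.1))]
90 [(-40, np.float64(41.1)), (0, np.float64(41.2)), (40, np.float64(41.1))]
105 [(-40, np.float64(41.1)), (0, np.float64(41.2)), (40, np.float64(41.1))]
brick x range [-12.5 106.7]
[532.04051881  53.4451484   29.02930819] -7.536154551976276 [ 0.01280067  0.06977846 -1.33817793]
```

The brick is down and level all round. I'll back off, lift clear and take a final look.

```bash
python3 -m creep '{"delta_pos":[[-0.005,0,0],[-0.01,0,0],[-0.015,0,0],[-0.01,0,0],[0,0,-0.02],[0,0,-0.03],[0,0,-0.03],[0,0,-0.03],[0,0,-0.03],[0,0,-0.03],[-0.03,0,0],[-0.03,0,0],[-0.03,0,0],[-0.03,0,0],[-0.02,0,0],[0,0,0],[0,0,0]],"twist":[[0,0,0],[0,0,0],[0,0,0],[0,0,0],[0,0,0],[0,0,0],[0,0,0],[0,0,0],[0,0,0],[0,0,0],[0,0,0],[0,0,0],[0,0,0],[0,0,0],[0,0,0],[0,0,0],[0,0,0]]}'
python3 chk.py 2>/dev/null
python3 - <<'E'
from h import *
w=get_image("wrist")[0];a=get_image("side")[0]
cv2.imwrite("pics/fin.png",np.hstack([cv2.resize(i[:,:,::-1],(400,300),interpolation=cv2.INTER_AREA) for i in(w,a)]))
E
```

```text
t: 17.35
ee_pos: [495.5, -124.2, 198.9]
orientation: [-2.435, -1.984, -0.0]
ft_force: [-0.3, 0.7, 0.5]
width: 48.2
grasp_force: 0.0
12 [(-40, np.float64(nan)), (0, np.float64(nan)), (40, np.float64(nan))]
20 [(-40, np.float64(nan)), (0, np.float64(nan)), (40, np.float64(nan))]
30 [(-40, np.float64(nan)), (0, np.float64(nan)), (40, np.float64(nan))]
50 [(-40, np.float64(nan)), (0, np.float64(nan)), (40, np.float64(nan))]
70 [(-40, np.float64(nan)), (0, np.float64(nan)), (40, np.float64(nan))]
90 [(-40, np.float64(nan)), (0, np.float64(nan)), (40, np.float64(nan))]
105 [(-40, np.float64(nan)), (0, np.float64(nan)), (40, np.float64(nan))]
```

View pics/fin.png

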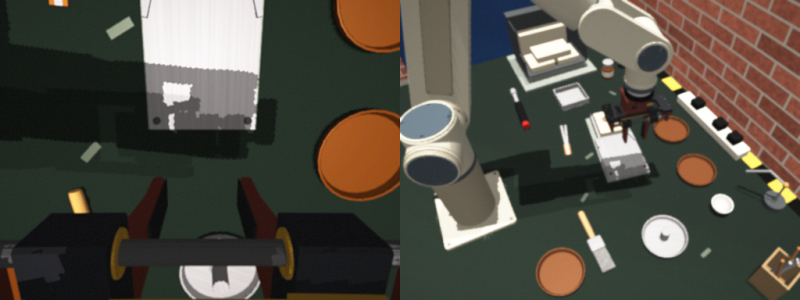

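The final view shows the weight standing in the steel dish at (665,235). The ledge is empty, the brick is in the pocket around (605,122), and the bystanders haven't moved. The depth check before I backed off read the brick's top level within 0.5 mm, and the gripper is now clear.

```bash
python3 -c "
from workcell import *
print(close_job())"
```

```text
the job is handed in; nothing more can be done
None
```

The job is handed in: the weight stands upright in the steel dish, the big firebrick lies flat in the pocket, and the bystanders look undisturbed (about 17 s used); the hand-in returned no verdict.

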